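Wake the imager and hover the calibration holder over its window

ROBOT

A 7-joint arm with a two-finger parallel gripper is mounted at the origin on the work surface. World frame = base frame: x ahead of the robot, y to its left, z up, the work surface at z = 0. Lengths are in m, angles in rad, forces in N, time in s.
With the tool pointing down it reaches from about 0.425 to 0.95 m from the base axis. Payload 4.7 kg.
Tool frame: the origin (TCP) lies between the finger pads; the fingertips stand 25 mm ahead of it and the grasp point (between the pads) lies 6 mm ahead of it; z points along the fingers, y is the line along which they close (so a half turn about z gives the same grasp; the last joint's range is limited). The gripper opens to 85 mm and grips with 20 to 120 N. Pads are 22 mm wide; open, the fingers measure 114 mm over their backs; the gripper's body (76 mm by 85 mm) begins 54 mm behind the grasp point. The pads swing forward as they close: fully open they stand 13 mm farther back than shut.
Start: joints at [-1.258, 0.469, -0.049, 1.532, 0.024, 1.141, -0.082], TCP at [0.226, 0.636, 0.233] pointing down, gripper open.
Joint ranges: [-2.59, 2.59], [-0.33, 1.99], [-1.39, 1.29], [0.1, 2.45], [-1.04, 4.18], [0.21, 1.99], [-2.66, 2.66]. Speed limits (rad/s): [2.57, 2.57, 3.14, 3.14, 3.14, 3.14, 3.14].

INTERFACE

Orientations are given as a 3x3 rotation matrix whose columns are the frame's x, y, z axes.
In Python, from rig import * gives the robot as it stands. Calls block until the motion is done:
- movep(position, orientation): joint-space move of the TCP to a pose.
- move_l(position, attitude=None, feed=0.15, until_force=None): straight line of the TCP; attitude=None keeps the orientation; feed is the mean speed in m/s. With until_force (N) it stops when the force on the tool has changed by that much, and returns True; else False.
- move_joints(angles): joint-space move.
- command_gripper(opening, newtons=None): finger opening in m; newtons is the grip in N (None keeps the last); returns when the fingers have stopped.
- sleep(seconds).
- inverse_kinematics(position, orientation): joint angles nearest the present ones, or None.
- sense(): the state.
- camera(name): name is "scene" or "top" or "wrist"; returns (picture, depth): 480x640x3 uint8, red, green, blue; 480x640 float32, m along the optical axis (not along the pixel's ray), 0 where there is no reading.
- camera_params(name): a dict with "K" (3x3 intrinsics, pixels), "position" and "rotation" of the camera in the world; the wrist camera has in their place "tool_from_camera" (4x4, takes a point from camera to tool coordinates, whose origin is the TCP and whose axes are the flange's). Camera axes: x right, y down, z forward; pixel columns grow to the right and rows downward; lengths in m; the calibration is good to about 2 mm. A picture is of the moment at which its call begins: read the wrist's pose just before it. camera_params takes no time and is no camera call.
A pose or a line that the arm cannot do raises Unreachable and nothing moves.
- finish_job(): hands the job in; it is judged then, once.
The state is a dict: "time_s": time; "joint_pos": joint angles; "qd": joint speeds; "joint_efforts": joint torques, N m; "position": TCP position; "tcp_rot": TCP orientation; "wrist_force": force on the tool from outside, world axes, zero at the start; "ft_torque": the same for the moment, N m; "finger_gap": finger opening in m; "gripper_force": force on a finger pad.
Only numpy, scipy, OpenCV 4.12 (cv2) and the standard library are available. Lean on these libraries where they do the work, as an engineer would, in place of code of your own. Each camera call takes 0.05 s, during which the arm holds its last target. There are 200 camera calls.

TASK

Press the imager's spring treadle right down to its stop for a moment and let it spring back up, to wake the imager. Then pick up the orange-handled calibration slide holder, lift it over the splash divider, and finish by holding it still in the gripper about 10 mm above the imager's lit glass window: level, centred and squared up with the window, touching neither glass nor imager. Do not touch the divider with anything, leave the tube rack, bottle and jar alone, and do not put the holder down or let go: the job ends holding it.

Things in the scene. Friction and masses are not known exactly. Their poses are not given: they have to be found in the camera images.
- holder_center (a point): Centre of the loose slide holder, half-way up, 30 mm above its underside; axes are the holder's. Aluminium plate 80 (x) by 50 (y) by 10 mm with a yellow strip at each end; on its middle an upright orange handle block, 44 (x) by 24 (y), rising to 60 mm above the underside. Grip the handle across its 24 mm (y), fingertips above the plate. 0.11 to 0.23 kg.
- park: Fixed dark rubber parking pad, 130 (x) by 100 (y) by 10 mm thick, with a grey middle; origin at the centre of its underside. The holder stands on it, roughly square to it. The pad and the imager are on opposite sides of the divider, either way round.
- imager_window (a point): Centre of the imager's glass window's top face, 60 mm above the bench; axes are the imager's (z up). Lit pale blue window 80 (x) by 50 mm (y), the holder plate's own size, flush in a black frame 110 by 80 mm. Holder x must lie along window x, either way round. With the holder 10 mm above the glass, its centre point is 40 mm above this point.
- treadle_pad (a point): Where to press: centre of the top face of the treadle's black ribbed pad (62 by 66 mm), 100 mm from the hinge; moves with the treadle. x axis: along the plate towards the hinge. About 61 mm above the bench at rest and 36 mm at the stop, when it has also moved 5 mm away from the hinge in plan.
- treadle (a joint): Treadle angle: 0 at rest (up), 0.25 rad at the stop (fully down). A spring returns it; it takes about 3.5 N at the pad to start and 10 to 11 N to hold it at the stop.
- pedal: The treadle's fixed blue base, 160 (x) by 100 (y) by 12 mm; origin at the centre of its underside. The treadle is a steel plate 136 mm long, 76 mm wide, hinged 60 mm from this origin along +x, 30 mm above the bench, about the base's y; at rest it slopes up 0.25 rad to its free -x end; at the stop it is level.
- divider_top (a point): Middle of the top edge of the fixed steel splash divider, an upright sheet with a blue top edge that runs along its x axis: 400 mm long, 12 mm thick at the edge, 120 mm high, with a flat foot 50 mm wide and 4 mm thick. It stands in the middle of the bench between the pad's side and the imager's side.
- divider: The same divider; origin at the centre of its underside on the bench.
- imager: The imager, a fixed white box 170 (x) by 130 (y) by 50 mm high with a blue front with three small lamps at -x, and on top the black window frame, 10 mm high; origin at the centre of its underside.
- holder: The holder (see its centre point); origin at the centre of its underside. It is the same turned half round. It stands on the parking pad.
- rack: Bystander: white rack 100 by 70 by 40 mm high with eight small capped tubes standing to 69 mm; loose. It and the treadle base are on opposite sides of the divider, either way round. Origin at the centre of its underside.
- bottle: Bystander: amber bottle, 54 mm wide and 105 mm high, loose, standing near the divider's robot end; origin at the centre of its underside.
- jar: Bystander: clear jar with green lid, 60 mm wide and 70 mm high, loose, standing near the divider's robot end on the other side from the bottle; origin at the centre of its underside.
Things that resemble listed ones, but are neither listed nor needed, are in the scene too. What is shaped like the holder but blue or red is not meant. There is more than one size of the imager; the job needs the smaller.

How it is judged:
By the outcome, as a careful person would: the job done as asked, in the order asked, and still so for the second after the job is handed in, while the arm keeps its last pose, push and grip.
It also fails if it takes over 64 s, if anything falls off the work surface, if the arm or the gripper's body presses on something with over 40 N, if the wrist force passes 120 N, or if a joint passes its speed limit or range.

## Working session

There is one attempt and no reset: what is moved stays moved. The work goes in short steps, each a Python script; the robot and the scene stay as the last script left them, time stands still between calls to the robot, and variables do not carry over. Pictures are saved under pics/ and viewed, at most 10 in all, crops included, and the job is handed in when it is done.

```bash
mkdir -p pics
cat > h.py <<'E'
from rig import *
import numpy as np, cv2
def save(n,img): cv2.imwrite(n,img[:,:,::-1])
def world(name,depth,st=None):
    p=camera_params(name);K=np.array(p["K"])
    if name=="wrist":
        T=np.array(p["tool_from_camera"]);Rt=np.array(st["tcp_rot"]);R=Rt@T[:3,:3];t=Rt@T[:3,3]+np.array(st["position"])
    else: R=np.array(p["rotation"]);t=np.array(p["position"])
    v,u=np.mgrid[:480,:640]
    c=np.stack([(u-K[0,2])/K[0,0]*depth,(v-K[1,2])/K[1,1]*depth,depth],-1)
    return c@R.T+t
E
python3 - <<'E'
from h import *
for n in("top","scene"):
    i,d=camera(n);save(f"pics/{n}1.png",i);np.savez(f"{n}1.npz",i=i,d=d,w=world(n,d))
    print(camera_params(n))
s=sense();print(s)
E
```

```text
{'K': array([[450.49845733,   0.        , 319.15477773],
       [  0.        , 450.49845733, 240.12258753],
       [  0.        ,   0.        ,   1.        ]]), 'position': array([ 0.37879143, -0.10843051,  1.42480616]), 'rotation': array([[ 0.00162998, -0.99501796,  0.09968247],
       [-0.99986178, -0.00327094, -0.0163007 ],
       [ 0.01654555, -0.09964213, -0.99488577]])}
{'K': array([[610.77873564,   0.        , 315.6759309 ],
       [  0.        , 610.77873564, 240.4838273 ],
       [  0.        ,   0.        ,   1.        ]]), 'position': array([1.46689757, 0.20945916, 1.64261108]), 'rotation': array([[-0.35057312,  0.78398166, -0.51231948],
       [ 0.9364055 ,  0.3025365 , -0.17781   ],
       [ 0.01559557, -0.54207419, -0.8401859 ]])}
{'time_s': 0.1, 'joint_pos': array([-1.25791469,  0.46940157, -0.04856587,  1.53357907,  0.02409553,
        1.14098976, -0.08230471]), 'qd': array([-0.00137963, -0.00347597, -0.0006768 , -0.00159371, -0.00055681,
       -0.0008797 , -0.00134493]), 'joint_efforts': array([ 1.24058006e-04, -5.11512351e+01, -4.72541526e-02, -2.38390499e+01,
        1.07457282e-02,  4.34270376e-03,  2.93899987e-06]), 'position': array([0.22606482, 0.635466  , 0.23223682]), 'tcp_rot': array([[-9.42157893e-01,  3.35168943e-01, -5.33398738e-04],
       [ 3.35169360e-01,  9.42156341e-01, -1.71128830e-03],
       [-7.10256857e-05, -1.79108269e-03, -9.99998393e-01]]), 'wrist_force': array([0.49125619, 0.34430779, 0.14882219]), 'ft_torque': array([-0.01039935,  0.10100213, -0.00148278]), 'gripper_force': 0.0, 'finger_gap': 0.08538948445766077}
```

View pics/top1.png

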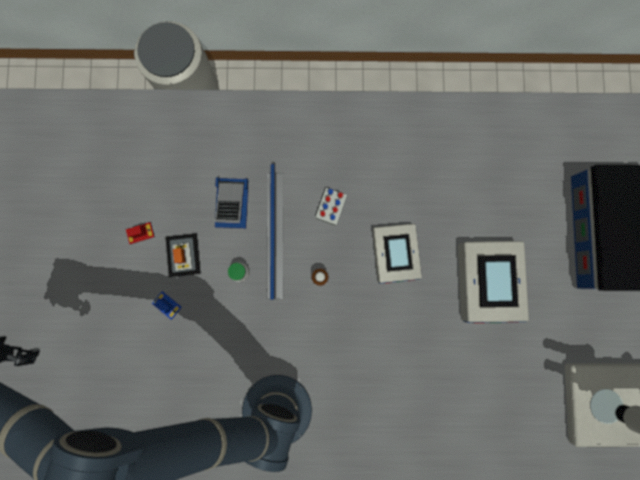

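View pics/scene1.png

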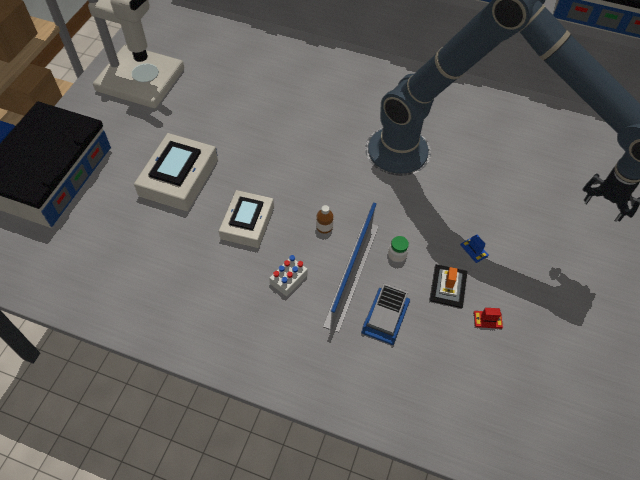

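Top view: the candidates for the holder are orange (180,255) on the pad, red (140,232) and blue (167,305). I choose orange. The imagers are the small one at (398,252) and the large one at (497,281), so I choose the small one. The treadle is at (231,203) with its black pad at (228,210), and the divider is at column 272. I'll check with one close crop and measure.

```bash
cat > m.py <<'E'
from h import *
def rect(P,name):
    P=np.asarray(P,np.float32);(c,s,a)=cv2.minAreaRect(P[:,:2]*1000)
    b=cv2.boxPoints((c,s,a));e=[b[1]-b[0],b[2]-b[1]];L=max(e,key=np.linalg.norm)
    ang=np.degrees(np.arctan2(L[1],L[0]))%180
    print(name,len(P),"c",np.round(c,1),"s",np.round(s,1),"long-axis deg",round(float(ang),1),"z med/max",np.round([np.median(P[:,2])*1000,P[:,2].max()*1000],1))
def big(m):
    n,l,st,_=cv2.connectedComponentsWithStats(m.astype(np.uint8));return l==1+np.argmax(st[1:,4])
if __name__=="__main__":
    D=np.load("top1.npz");i,w=D["i"],D["w"];hsv=cv2.cvtColor(i,cv2.COLOR_RGB2HSV);H,S,V=[hsv[...,k].astype(int) for k in range(3)]
    def box(u0,v0,u1,v1):
        m=np.zeros((480,640),bool);m[v0:v1,u0:u1]=1;return m
    z=w[...,2]
    rect(w[box(360,210,432,295)&(z>.035)],"imager")
    b=box(380,228,418,275)
    rect(w[big(b&(V>150)&(S>20)&(H>85)&(H<125))],"window")
    rect(w[box(160,228,208,282)&(z>.004)],"park all")
    rect(w[box(160,228,208,282)&(z>.04)],"handle")
    rect(w[box(160,228,208,282)&(H<18)&(S>150)],"orange")
    rect(w[box(205,170,255,235)&(z>.006)],"pedal")
    rect(w[box(205,170,255,235)&(z>.035)],"plate hi")
    rect(w[box(210,196,250,225)&(V<60)],"ribs")
    rect(w[box(260,150,290,310)&(z>.09)],"div")
    rect(w[box(222,255,252,285)&(z>.02)],"jar")
    rect(w[box(305,258,335,292)&(z>.02)],"bottle")
    rect(w[box(312,180,350,228)&(z>.02)],"rack")
    rect(w[box(120,215,158,248)&(z>.006)],"red")
    rect(w[box(150,288,184,322)&(z>.006)],"blue")
    save("pics/crop1.png",cv2.resize(i[160:320,120:440],None,fx=2.5,fy=2.5,interpolation=cv2.INTER_CUBIC))
E
python3 m.py
```

```text
imager 2391 c [ 465.5 -269.7] s [173.2 339. ] long-axis deg 96.1 z med/max [  51.8 1424.8]
window 408 c [ 451.9 -249.1] s [ 80.9 306.6] long-axis deg 102.7 z med/max [  59.7 1424.8]
park all 1332 c [469.3 129.4] s [481.4 165.2] long-axis deg 88.1 z med/max [  10.9 1424.8]
handle 175 c [435.7  99.5] s [428.7  46.5] long-axis deg 80.9 z med/max [  67.6 1424.8]
orange 145 c [417.3 108.2] s [437.8  45.5] long-axis deg 74.0 z med/max [  67.4 1424.8]
pedal 1587 c [574.   46.1] s [455.5 201.2] long-axis deg 62.2 z med/max [  40.1 1424.8]
plate hi 958 c [526.8  70.8] s [441.  147.1] long-axis deg 32.0 z med/max [  52.7 1424.8]
ribs 344 c [608.  149.6] s [54.3 63.3] long-axis deg 91.3 z med/max [58.1 72.7]
div 638 c [539.1 -44.6] s [397.3 120.5] long-axis deg 1.3 z med/max [ 118.3 1424.8]
jar 327 c [413.6  16.8] s [253.8  56.2] long-axis deg 86.9 z med/max [  67.3 1424.8]
bottle 255 c [ 402.3 -132. ] s [51.3 51.6] long-axis deg 179.8 z med/max [  75.  1424.8]
rack 729 c [ 529.4 -134.8] s [ 69.7 301.5] long-axis deg 160.5 z med/max [  40.5 1424.8]
red 393 c [484.8 188.4] s [624.8  84.1] long-axis deg 78.0 z med/max [  15.6 1424.8]
blue 386 c [325.2 137.4] s [ 84.2 496.1] long-axis deg 92.7 z med/max [  16.  1424.8]
```

View pics/crop1.png

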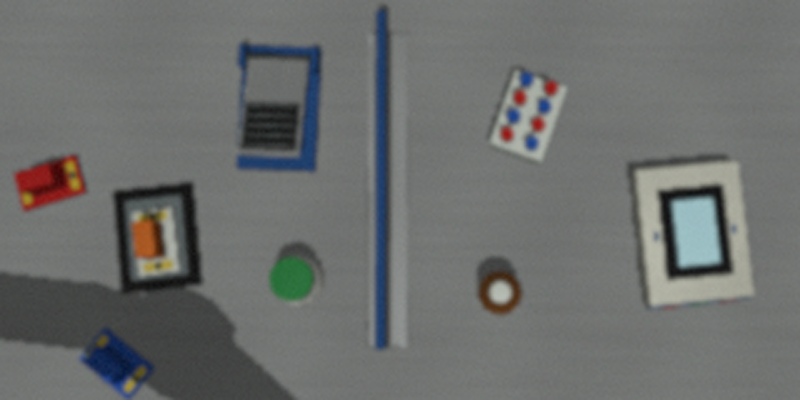

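The crop confirms it: the orange handle at (148,240) stands on the dark pad, the small imager has its lit window at (695,232), and the treadle's ribbed pad is at (270,127). I'll re-measure with the no-reading depths masked out.

```bash
sed -i 's/    P=np.asarray(P,np.float32);/    P=np.asarray(P,np.float32);P=P[P[:,2]<.3];/' m.py; python3 m.py
python3 - <<'E'
from h import *
print(camera_params("wrist"))
Rz=lambda a:np.array([[np.cos(a),np.sin(a),0],[np.sin(a),-np.cos(a),0],[0,0,-1.]])
for p in([.608,.15,.2],[.46,.25,.2],[.46,.25,.1],[.455,-.25,.25],[.455,-.25,.12],[.5,0,.3]):
  print(p,[None if (q:=inverse_kinematics(np.array(p),Rz(a))) is None else np.round(q,2) for a in(0,np.pi/2,-np.pi/2,np.pi)])
E
```

```text
imager 2360 c [ 476.5 -372.2] s [173.7 131.8] long-axis deg 5.6 z med/max [51.7 68.5]
window 406 c [ 478.9 -371.4] s [78.6 49.4] long-axis deg 4.9 z med/max [59.7 68.5]
park all 1315 c [476.3 295.8] s [163.7 144.4] long-axis deg 0.1 z med/max [10.8 75.3]
handle 158 c [466.9 294.6] s [44.2 25.2] long-axis deg 8.3 z med/max [67.2 75.3]
orange 144 c [472.7 295.5] s [52.3 26.4] long-axis deg 13.6 z med/max [67.3 75.3]
pedal 1574 c [643.8 152.7] s [206.  151.4] long-axis deg 1.5 z med/max [40.  72.7]
plate hi 945 c [639.6 147.1] s [ 97.  142.4] long-axis deg 178.5 z med/max [52.3 72.7]
ribs 344 c [608.  149.6] s [54.3 63.3] long-axis deg 91.3 z med/max [58.1 72.7]
div 614 c [537.9   7.9] s [397.3  12.8] long-axis deg 0.6 z med/max [118.2 127.7]
jar 322 c [418.7 115.2] s [55.2 55.5] long-axis deg 91.3 z med/max [67.1 78.5]
bottle 254 c [ 402.3 -132. ] s [51.3 51.6] long-axis deg 179.8 z med/max [ 75.  111.4]
rack 723 c [ 624.2 -168.2] s [70.  99.8] long-axis deg 161.2 z med/max [40.4 76.4]
red 384 c [547.5 431.8] s [72.8 98.9] long-axis deg 117.3 z med/max [14.4 67.7]
blue 382 c [323.  332
[... 1338 characters left out ...]
.455, -0.25, 0.25] [array([-0.4 ,  0.29,  1.01,  1.92, -0.28,  1.08, -0.84]), array([-0.38,  0.28,  0.99,  1.92, -0.27,  1.08,  0.72]), array([-0.47,  0.33,  1.13,  1.92, -0.33,  1.1 , -2.35]), array([-0.48,  0.33,  1.14,  1.92, -0.34,  1.1 ,  2.37])]
[0.455, -0.25, 0.12] [array([-0.18,  0.44,  0.77,  2.05, -0.42,  0.82, -0.73]), array([-0.14,  0.42,  0.71,  2.05, -0.38,  0.81,  0.8 ]), array([-0.39,  0.59,  1.12,  2.06, -0.68,  0.92, -2.04]), array([-0.31,  0.51,  0.98,  2.05, -0.57,  0.87,  2.56])]
[0.5, 0, 0.3] [array([-0.82,  0.14,  0.83,  1.88, -0.11,  1.17, -1.52]), array([-0.63,  0.12,  0.61,  1.88, -0.08,  1.16,  0.01]), None, array([-0.52,  0.12,  0.49,  1.87, -0.06,  1.16,  1.56])]
```

```bash
cat >> h.py <<'E'
def Rz(a): return np.array([[np.cos(a),np.sin(a),0],[np.sin(a),-np.cos(a),0],[0,0,-1.]])
def snap(n):
    s=sense();i,d=camera("wrist");save(f"pics/{n}.png",i);w=world("wrist",d,s);w[d==0]=np.nan;np.savez(n+".npz",i=i,d=d,w=w);return i,w
E
python3 - <<'E'
from h import *
command_gripper(0.0,40)
movep(np.array([.62,.15,.26]),Rz(np.radians(1)))
snap("tr");s=sense();print(s["time_s"],s["position"],s["finger_gap"],s["wrist_force"])
E
cat > m2.py <<'E'
from m import *
D=np.load("tr.npz");i,w=D["i"],D["w"];V=i.max(2).astype(int);S=V-i.min(2);x,y,z=[w[...,k] for k in range(3)]
R=(abs(x-.64)<.12)&(abs(y-.15)<.065)
rect(w[big(R&(V<70)&(S<30)&(z>.045)&(z<.08))],"ribs")
b=R&(S>50)&(i[...,2]>i[...,0]+30)&(z<.06)
rect(w[b&(z>.007)],"base")
pl=w[R&(z>.03)&(z<.075)&(S<40)]
for xs in(.56,.58,.6,.62,.64,.66,.68,.7): 
    q=pl[abs(pl[:,0]-xs)<.003]
    if len(q)>20: print(xs,np.round(1000*np.median(q[:,2]),1),np.round(1000*np.percentile(q[:,1],[2,98]),0))
E
python3 m2.py
```

```text
3.15 [0.61973319 0.1514064  0.25975407] 0.0001156676230137067 [ 0.41539432 -0.19640671  0.7841425 ]
ribs 3423 c [608.5 152.2] s [63.6 58.7] long-axis deg 88.0 z med/max [59.6 68.4]
base 3936 c [640.4 150.4] s [ 97.8 157.8] long-axis deg 178.1 z med/max [12. 42.]
0.58 66.2 [116. 189.]
0.6 61.6 [116. 188.]
0.62 56.7 [115. 188.]
0.64 48.6 [115. 187.]
0.66 43.2 [114. 186.]
0.68 38.1 [113. 185.]
0.7 34.5 [108. 189.]
```

View pics/tr.png

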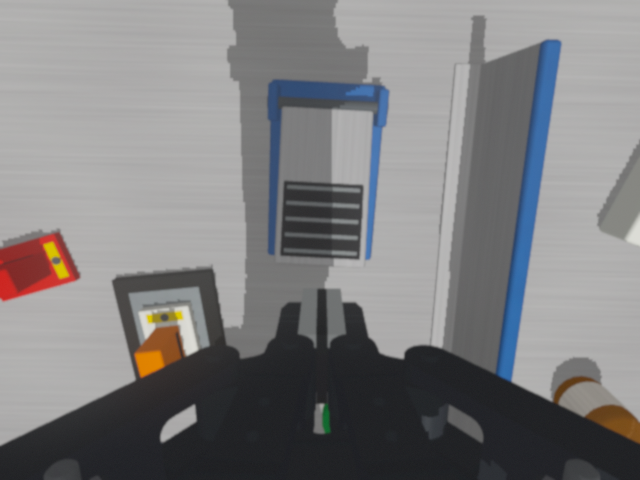

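The wrist view shows the ribbed pad at about (322,220) with the hinge beyond it at (327,95). The orange holder is at (165,340). I press at (0.605, 0.152).

```bash
python3 - <<'E'
from h import *
R=Rz(np.radians(-2))
move_l(np.array([.605,.152,.10]),R,feed=.15)
f0=sense()["wrist_force"]
hit=move_l(np.array([.604,.152,.053]),feed=.03,until_force=22)
s=sense();print(hit,s["position"],s["wrist_force"]-f0)
sleep(.3);s=sense();print(s["position"],s["wrist_force"]-f0)
p=s["position"]
if (s["wrist_force"]-f0)[2]<16:
    print(move_l(p+[0,0,-.006],feed=.02,until_force=10));sleep(.3);s=sense();print(s["position"],s["wrist_force"]-f0)
i,d=camera("scene");w=world("scene",d)
x,y,z=[w[...,k] for k in range(3)]
for xs in(.57,.66):
    q=z[(abs(x-xs)<.006)&(abs(y-.152)<.035)];print(xs,np.median(q))
move_l(s["position"]+[0,0,.2],feed=.12)
command_gripper(.06,40)
movep(np.array([.467,.295,.26]),Rz(np.radians(7)))
snap("ho");s=sense();print(s["time_s"],s["position"],s["wrist_force"],f0)
E
cat > m3.py <<'E'
from m import *
D=np.load("ho.npz");i,w=D["i"],D["w"];hsv=cv2.cvtColor(i,cv2.COLOR_RGB2HSV);H,S,V=[hsv[...,k].astype(int) for k in range(3)]
x,y,z=[w[...,k] for k in range(3)]
R=(abs(x-.467)<.075)&(abs(y-.295)<.06)
rect(w[R&(z>.06)&(z<.08)&(H<20)&(S>120)],"handle top")
rect(w[R&(z>.015)&(z<.03)],"plate")
rect(w[R&(z>.005)&(z<.03)],"pad")
x0=(abs(x-.64)<.12)&(abs(y-.15)<.045);print("treadle max z",np.nanmax(z[x0]) if x0.any() else None)
E
python3 m3.py
```

```text
False [0.6034817  0.15205823 0.05325609] [-2.74079157  1.26579923  5.04771693]
[0.60345256 0.15205007 0.05326631] [-2.71757386  0.57806521  4.64509028]
False
[0.60316656 0.15207878 0.04780217] [-3.27506781  0.42984671  7.20915727]
0.57 0.4379102821785097
0.66 0.037055021731210114
10.4667 [0.46864526 0.29311522 0.26026896] [-0.20513389 -0.25266466 -0.53750945] [-0.21420118 -1.00260399  0.35165069]
handle top 1545 c [469.6 298.6] s [43.2 23.3] long-axis deg 8.0 z med/max [69.8 72.3]
plate 3012 c [469.1 299. ] s [80.1 50.1] long-axis deg 8.6 z med/max [19.9 29.6]
pad 13044 c [474.3 300.4] s [129.1 100.2] long-axis deg 6.8 z med/max [10.2 29.6]
treadle max z 0.06925753236485949
```

View pics/ho.png

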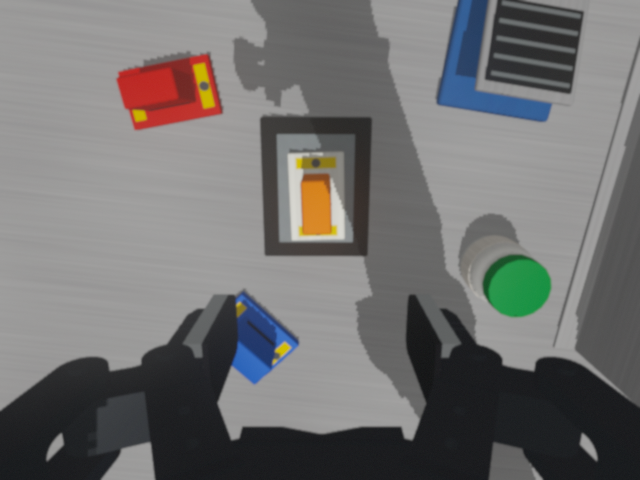

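Holder view: the orange handle is at (316,205) on the pad. The press reached only about 7 N, so it wasn't at the stop. I'll check fingertip height in the earlier image, then press again in steps.

Run:
```python
from h import *
w=np.load("tr.npz")["w"]
for r in(288,292,300,310,330): print(r,np.round(w[r,[305,312,320,330,338]],3).tolist())
w=np.load("ho.npz")["w"]
for r in(296,300,310): print(r,np.round(w[r,[222,226,412,418]],3).tolist())
command_gripper(0.0,40)
movep(np.array([.605,.152,.10]),Rz(np.radians(-2)))
sleep(.3);f0=sense()["wrist_force"];print("t",sense()["time_s"],f0)
z=.07
move_l(np.array([.605,.152,z]),feed=.05)
while z>.022:
    z-=.004
    hit=move_l(np.array([.604,.152,z]),feed=.03,until_force=12)
    s=sense();print(hit,np.round(s["position"],4),np.round(s["wrist_force"]-f0,2))
    if (s["wrist_force"]-f0)[2]>18: break
sleep(.3);s=sense();print(s["time_s"],s["position"],s["wrist_force"]-f0)
i,d=camera("scene");save("pics/press.png",cv2.resize(i[220:380,260:460],None,fx=3.5,fy=3.5))
w=world("scene",d);x,y,zz=[w[...,k] for k in range(3)]
for xs in(.56,.57,.58,.64,.66,.68):
    q=zz[(abs(x-xs)<.004)&(abs(y-.152)<.035)&(zz<.09)];print(xs,len(q),np.round(np.median(q),4))
```

```text
288 [[0.63, 0.158, 0.262], [0.63, 0.156, 0.261], [0.63, 0.153, 0.261], [0.63, 0.149, 0.262], [0.63, 0.146, 0.262]]
292 [[0.63, 0.158, 0.265], [0.63, 0.155, 0.266], [0.63, 0.153, 0.266], [0.63, 0.149, 0.265], [0.631, 0.147, 0.266]]
300 [[0.63, 0.158, 0.273], [0.63, 0.155, 0.273], [0.63, 0.153, 0.272], [0.63, 0.149, 0.273], [0.631, 0.147, 0.273]]
310 [[0.63, 0.157, 0.281], [0.63, 0.155, 0.28], [0.63, 0.153, 0.279], [0.63, 0.15, 0.28], [0.631, 0.147, 0.281]]
330 [[0.63, 0.157, 0.293], [0.63, 0.155, 0.292], [0.63, 0.153, 0.293], [0.63, 0.15, 0.293], [0.63, 0.148, 0.293]]
296 [[0.475, 0.328, 0.27], [0.475, 0.327, 0.27], [0.482, 0.266, 0.27], [0.482, 0.263, 0.269]]
300 [[0.474, 0.328, 0.272], [0.475, 0.326, 0.273], [0.481, 0.266, 0.271], [0.482, 0.264, 0.273]]
310 [[0.475, 0.326, 0.28], [0.474, 0.325, 0.279], [0.478, 0.266, 0.272], [0.482, 0.266, 0.279]]
t 12.3667 [-0.13473057 -0.04942989  0.09789853]
False [0.6038 0.152  0.0659] [ 0.42  0.12 -0.14]
False [0.6043 0.1521 0.0623] [0.21 0.35 2.73]
False [0.6041 0.1521 0.058 ] [-0.28  0.38  3.28]
False [0.6038 0.1521 0.0541] [-0.92  0.17  4.89]
False [0.6037 0.1521 0.0502] [-2.27  0.2   6.3 ]
False [0.6035 0.1521 0.0463] [-2.21  1.02  6.94]
False [0.6032 0.1521 0.0423] [-2.76  0.54  7.81]
False [0.6029 0.1522 0.0384] [-4.51  0.52  9.12]
True [0.6028 0.1521 0.0379] [-2.7   0.32 12.24]
True [0.6029 0.1521 0.0379] [-4.66  0.49 12.76]
True [0.6029 0.1521 0.038 ] [-2.95 -0.16  9.53]
True [0.6029 0.1521 0.0381] [-2.64 -0.25  9.86]
16.5333 [0.60287828 0.15212362 0.03823647] [-1.80844095 -0.56998763  9.45746064]
0.56 0 nan
0.57 0 nan
0.58 0 nan
0.64 61 0.0336
0.66 61 0.0331
0.68 58 0.0346
  return _methods._mean(a, axis=axis, dtype=dtype,
  ret = ret.dtype.type(ret / rcount)
```

View pics/press.png

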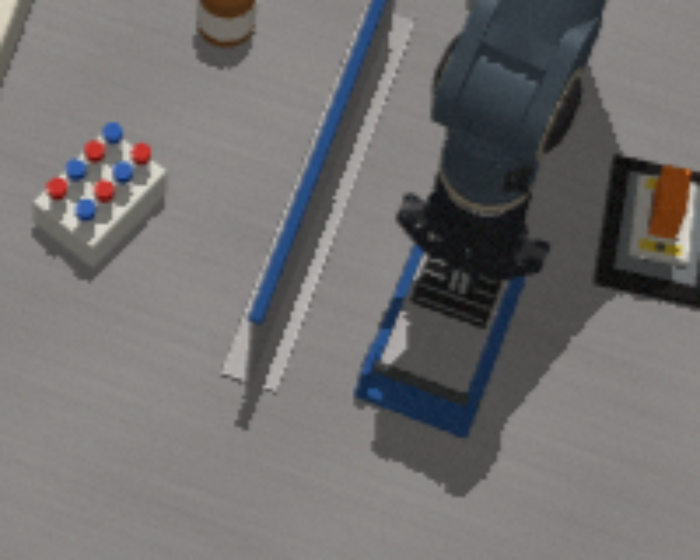

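The treadle is nearly level now and force is rising at TCP z=0.038, so the real fingertips are about 2 mm ahead of the reported TCP, not 25. I'll push firmly onto the stop, then release.

Run:
```python
from h import *
hit=move_l(np.array([.603,.152,.030]),feed=.02,until_force=18)
s=sense();print(hit,s["position"],s["wrist_force"])
sleep(.4);s=sense();print(s["position"],s["wrist_force"])
move_l(np.array([.603,.152,.16]),feed=.1)
sleep(.3);print(sense()["wrist_force"],sense()["time_s"])
i,d=camera("wrist");
i,d=camera("scene");w=world("scene",d);x,y,zz=[w[...,k] for k in range(3)]
for xs in(.58,.6,.64,.66,.68):
    q=zz[(abs(x-xs)<.004)&(abs(y-.152)<.035)&(zz<.09)&(d>0)];print(xs,len(q),np.median(q) if len(q) else 0)
q=i[(abs(x-.479)<.02)&(abs(y+.371)<.015)&(abs(zz-.06)<.015)];print("window rgb",np.median(q,0))
```

```text
True [0.60285376 0.15213464 0.03803951] [-2.37978643  0.39032642 10.67406464]
[0.60289305 0.15212656 0.03802806] [-2.26328874 -0.03106085  9.9263326 ]
[-0.20331345 -0.27549117 -0.09511072] 18.9167
0.58 55 0.0658110313647915
0.6 66 0.06230598989208258
0.64 81 0.05128893561261072
0.66 61 0.04292741760235885
0.68 70 0.04019677132507904
window rgb [181. 214. 219.]
```

The treadle sprang back. The held force was borderline (about 10 N), so I'll press once more without a force stop, in 0.3 mm steps, until it is clearly against the stop. Then I'll grasp.

Run:
```python
from h import *
f0=sense()["wrist_force"]
move_l(np.array([.604,.152,.068]),feed=.15)
move_l(np.array([.603,.152,.0385]),feed=.06)
z=.0382
while z>.0355:
    move_l(np.array([.603,.152,z]),feed=.01);sleep(.1)
    s=sense();F=(s["wrist_force"]-f0)[2];print(round(z,4),np.round(s["position"][2],5),round(F,2))
    if F>17: break
    z-=.0003
sleep(.2);print((sense()["wrist_force"]-f0)[2])
move_l(np.array([.603,.152,.16]),feed=.12);print(sense()["time_s"],sense()["wrist_force"])
```

```text
0.0382 0.03898 10.57
0.0379 0.03867 10.22
0.0376 0.03842 10.36
0.0373 0.03811 9.81
0.037 0.03798 11.91
0.0367 0.0379 13.33
0.0364 0.0378 14.37
0.0361 0.03778 17.18
16.594036235169998
24.6083 [-0.48871082  0.74117277 -0.73377156]
```

Run:
```python
from h import *
command_gripper(.055,60)
movep(np.array([.4695,.2988,.15]),Rz(np.radians(8.4)))
hit=move_l(np.array([.4695,.2988,.033]),feed=.1,until_force=8);print(hit,sense()["position"],sense()["wrist_force"])
if not hit:
    command_gripper(0.0,60);s=sense();print(s["finger_gap"],s["gripper_force"],s["wrist_force"],s["position"])
    move_l(np.array([.4695,.2988,.10]),feed=.1);sleep(.2);s=sense();print(s["finger_gap"],s["gripper_force"],s["wrist_force"],s["time_s"])
    snap("g1")
```

```text
False [0.4699654  0.29909262 0.03360786] [-0.42560273 -0.1344877   0.24968709]
0.02354784931310498 59.3000203371048 [-0.49558601 -0.38523081  4.10957497] [0.46987791 0.29913122 0.03356703]
0.023310726919581602 58.759803771972656 [-0.26088675  0.52797256 -2.16277892] 28.7083
```

View pics/g1.png

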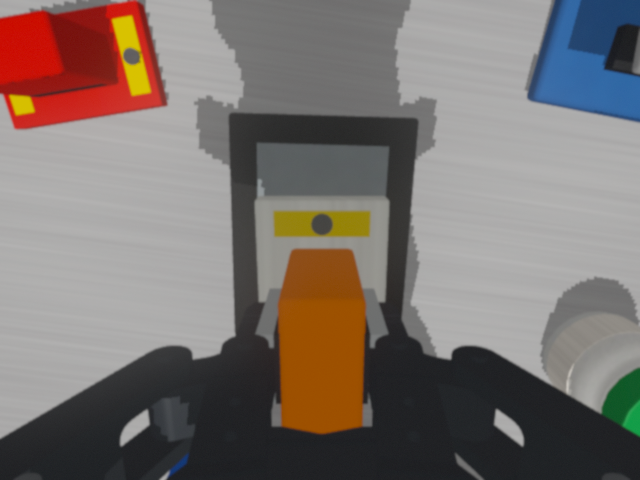

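The grasp is good: the orange handle at (320,340) is between the fingers and the plate is clear of the pad. I'll measure the holder in the tool frame, carry it over the divider, and look at the window from just short of it.

```bash
python3 - <<'E'
from h import *
a=np.radians(8.4)
move_l(np.array([.4695,.2988,.26]),feed=.15)
move_l(np.array([.45,-.02,.26]),Rz(np.radians(6.5)),feed=.2)
move_l(np.array([.40,-.375,.26]),Rz(np.radians(5.2)),feed=.2)
sleep(.3);s=sense();snap("wi");print(s["time_s"],s["position"],s["wrist_force"],s["finger_gap"]);np.savez("wis.npz",R=s["tcp_rot"],p=s["position"])
E
cat > m4.py <<'E'
from m import *
import sys
D=np.load("wi.npz");i,w=D["i"],D["w"];hsv=cv2.cvtColor(i,cv2.COLOR_RGB2HSV);H,S,V=[hsv[...,k].astype(int) for k in range(3)]
x,y,z=[w[...,k] for k in range(3)]
R=(abs(x-.479)<.06)&(abs(y+.371)<.05)&(abs(z-.06)<.012)
rect(w[big(R&(V>150)&(H>85)&(H<125)&(S>15))],"window")
rect(w[(abs(x-.479)<.1)&(abs(y+.371)<.09)&(z>.04)&(z<.075)],"imager")
rect(w[big(R&(V<60))],"frame")
Q=np.load("wis.npz");t=(w-Q["p"])@Q["R"]
u,v=np.meshgrid(np.arange(640),np.arange(480))
near=(t[...,2]>-.0)&(t[...,2]<.03)&(v<330)
P=t[near&(abs(t[...,0])<.06)&(abs(t[...,1])<.05)]
pl=P[(P[:,2]>.005)&(P[:,0]>.026)]
print("plate n",len(pl),"x max",np.percentile(pl[:,0],[95,99]),"y",np.percentile(pl[:,1],[1,99]))
A=np.c_[pl[:,:2],np.ones(len(pl))];c,*_=np.linalg.lstsq(A,pl[:,2],rcond=None);r=abs(pl[:,2]-A@c)<.002
c,*_=np.linalg.lstsq(A[r],pl[r,2],rcond=None);print("plane slope deg",np.degrees(c[:2]),"z0",c[2])
for nm,s in(("ylo",-1),("yhi",1)):
    pts=[]
    for xs in np.arange(.027,.038,.001):
        q=pl[r][abs(pl[r][:,0]-xs)<.0006][:,1]
        if len(q): pts.append((xs,q.max() if s>0 else q.min()))
    f=np.polyfit(*np.array(pts).T,1);print(nm,"yaw deg",np.degrees(f[0]),np.polyval(f,.033))
pts=[]
for ys in np.arange(-.02,.021,.002):
    q=pl[r][abs(pl[r][:,1]-ys)<.001][:,0]
    if len(q): pts.append((ys,q.max()))
f=np.polyfit(*np.array(pts).T,1);print("end edge yaw",-np.degrees(f[0]),"x at y=0",f[1])
E
python3 m4.py
```

```text
33.9667 [ 0.40019598 -0.37469544  0.26005179] [ 0.08126842 -0.15026619 -2.69575129] 0.023672932875376067
window 652 c [ 460.1 -390.3] s [37.9 11.2] long-axis deg 6.0 z med/max [60.3 62.8]
imager 32263 c [ 474.1 -369.2] s [162.4 130.5] long-axis deg 5.6 z med/max [51.3 63.1]
frame 2824 c [ 494. -359.] s [75.9 62.3] long-axis deg 4.9 z med/max [60.  62.9]
plate n 5061 x max [0.03903189 0.0391652 ] y [-0.02486987  0.02370431]
plane slope deg [ 4.03841333 -0.07567243] z0 0.011314283128887007
ylo yaw deg 0.15957603261725678 -0.025411239170327837
yhi yaw deg -0.4981105753575825 0.02417772200621582
end edge yaw -0.033227165193842285 x at y=0 0.03919446115060918
```

View pics/wi.png

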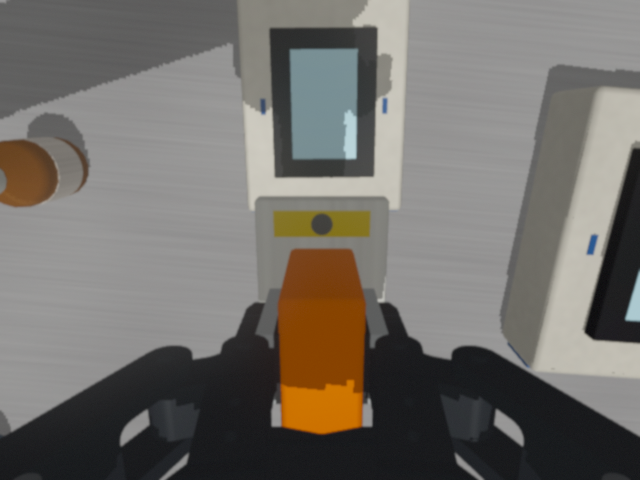

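Wrist view: the window is at (325,103), partly in shadow, and the held plate's end is at (320,225). I'll redo the window mask to include the shaded part and check the plate tilt with per-row medians.

```bash
cat >> m4.py <<'E'
print("----")
B=i[...,2].astype(int)-i[...,0]
rect(w[big(R&(B>12)&(V>80))],"window2")
for xs in np.arange(.024,.040,.002):
    q=pl[(abs(pl[:,0]-xs)<.001)];a=q[abs(q[:,1])<.022]
    print(round(xs,3),len(a),np.round(1000*np.median(a[:,2]),2),np.round(1000*np.median(a[a[:,1]<-.015][:,2]),2),np.round(1000*np.median(a[a[:,1]>.015][:,2]),2))
# handle top and front face
hm=(H<20)&(S>120)&(v<440)&(abs(t[...,0])<.04)&(abs(t[...,1])<.02)
h=t[hm]
for r0 in range(250,430,20): 
    q=t[r0:r0+6][hm[r0:r0+6]]; print(r0,np.round(1000*np.median(q,0),1) if len(q) else None)
E
python3 m4.py | sed -n '/----/,$p'
```

```text
----
window2 7447 c [ 479.  -368.7] s [81.7 51.7] long-axis deg 5.6 z med/max [60.3 63.1]
0.024 0 nan nan nan
0.026 304 13.58 13.72 13.83
0.028 606 13.42 13.66 13.57
0.03 597 13.33 13.67 13.6
0.032 629 13.31 13.64 13.63
0.034 646 13.47 13.63 13.51
0.036 639 13.67 13.65 13.75
0.038 798 14.01 14.02 14.09
250 [21.  -0.8  5.9]
270 [ 21.   -0.5 -15.4]
290 [ 21.   -0.6 -31.6]
310 [ 17.1  -0.6 -36.2]
330 [ 11.2  -0.8 -36.2]
350 [  5.2  -0.6 -36.3]
370 [ -1.1  -0.8 -36.2]
390 [ -7.6  -0.7 -36.2]
410 [-14.2  -0.8 -36.2]
  return _methods._mean(a, axis=axis, dtype=dtype,
  ret = ret.dtype.type(ret / rcount)
```

The plate is level in the tool and centred within 1 mm, with its underside 23.8 mm ahead of the TCP. The window is at (0.479, -0.3687) with a yaw of 5.5°. Going in.

```bash
cat > m5.py <<'E'
from m import *
D=np.load("fin.npz");i,w=D["i"],D["w"];Q=np.load("wis.npz");t=(w-Q["p"])@Q["R"]
v,u=np.mgrid[:480,:640];V=i.max(2).astype(int)
pl=t[(v<330)&(t[...,2]>.011)&(t[...,2]<.017)&(t[...,0]>.03)&(t[...,0]<.06)&(abs(t[...,1])<.04)]
print("plate end x",np.percentile(pl[:,0],99.5),"y",np.percentile(pl[:,1],[.5,99.5]),"z",np.median(pl[:,2]))
fr=(V<70)&(abs(w[...,2]-.06)<.006)&(t[...,0]>.03)&(t[...,0]<.07)&(abs(t[...,1])<.06)&(v<330)
q=t[fr];print("frame end x",np.percentile(q[:,0],[1,99.5]),"y",np.percentile(q[:,1],[.5,99.5]),"z world",np.median(w[fr][:,2]))
im=(abs(w[...,2]-.051)<.005)&(t[...,0]>-.02)&(t[...,0]<.12)&(abs(t[...,1])<.1);q=t[im]
print("imager x",np.percentile(q[:,0],99.5),"y",np.percentile(q[:,1],[.5,99.5]))
E
python3 - <<'E'
from h import *
R=Rz(np.radians(5.5))
move_l(np.array([.480,-.3692,.18]),R,feed=.12)
print(move_l(np.array([.480,-.3692,.0937]),feed=.06,until_force=8))
sleep(.5);s=sense();print(s["time_s"],s["position"],np.round(s["tcp_rot"],4),s["wrist_force"],s["finger_gap"])
np.savez("wis.npz",R=s["tcp_rot"],p=s["position"]);snap("fin")
E
python3 m5.py
```

```text
False
37.2 [ 0.48000593 -0.36920001  0.09371353] [[ 0.9954  0.0959  0.    ]
 [ 0.0959 -0.9954 -0.    ]
 [ 0.      0.     -1.    ]] [-1.05260942 -0.44846191 -1.39246376] 0.023735438703523307
plate end x 0.03915593923150819 y [-0.02517961  0.02393884] z 0.013660179749077416
frame end x [0.0305885  0.05393618] y [-0.03985614  0.03798494] z world 0.05987525116600234
imager x 0.08363703377915921 y [-0.06452756  0.06276761]
```

View pics/fin.png

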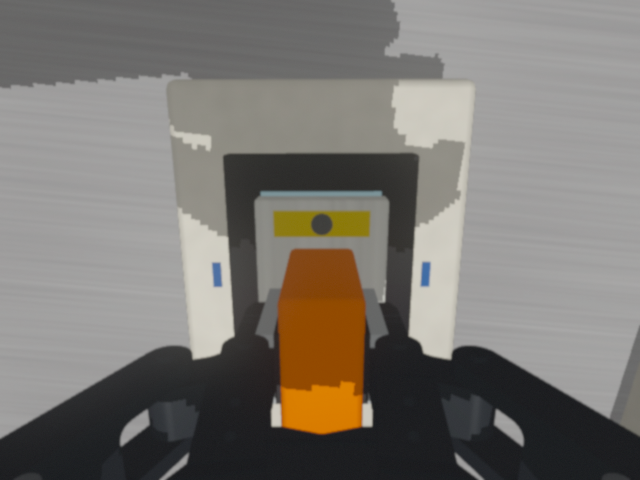

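The wrist view shows the plate (320,245) centred in the black frame: 14.8 mm of the ideal 15 at the end, sideways within 0.3 mm, underside at 69.9 mm. Handing in.

```bash
python3 -c "
from h import *
s=sense();print(s['qd'].round(3),s['finger_gap'],s['time_s']);print(finish_job())"
```

```text
[-0.     0.001  0.    -0.001  0.001 -0.002 -0.001] 0.023550065644702314 37.25
the job is handed in; nothing more can be done
None
```

I pressed the treadle to its stop and let it spring back, and the job was handed in at 37.3 s with the orange holder held still about 10 mm above the small imager's window, level, squared and centred to within about 0.5 mm.

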